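# Draw the capped sled home with cross-lock tweezers

## Task

Squeeze the self-closing tweezers open, slide them along the tester's deck around the spout of the cap on the sled until the throat meets the spout, and let go so that they grip it by themselves. Then take the tweezers by the tail and gently draw the sled back until the hidden plunger under the deck is pushed fully home, leave the tweezers clamped on and let go. Never touch the sled or its cap with the gripper, never push or pull hard (about 20 N breaks the spout), and leave everything else on the bench alone.

Things in the scene. Friction and masses are not known exactly. Their poses are not given: they have to be found in the camera images.
- tester: Fixed torque tester: brown housing (110 x 110 x 105 mm, ridged black knob on top) at the +x end of a low dark steel sample track. Origin: on the bench under the track's centre line; +x along the track to the housing (its front at x = +90 mm), z up. Track y -42..+42, x -125..+90 mm, flat top 22 mm above the bench. A wall at x = +75 mm ends the sled's travel towards the housing.
- sled: Aluminium slide 90 x 40 x 10 mm captive in the track (1.5 mm play, drag under 2 N), white sport cap fixed on it. Origin: its underside on the cap's axis, 6 mm above the bench; x as the track's; nose 65 mm to -x, other end 25 mm to +x. Starts at tester x = +30 to +48 mm. The cap's skirt (28 mm across) ends flush with the track's top. Never touch sled or cap with the gripper.
- spout (a point): On the spout's axis, 31 mm above the bench (9 mm above the track's top). The spout stands on the cap: round neck 14 mm across, 22 to 42 mm above the bench, then a head 19 mm across up to 50 mm. Pushing or pulling it with over 20 N breaks it.
- mid (a point): Middle of the loose steel cross-lock tweezers (156 mm long, 80 g), between the squeeze plates, 13 mm above their underside: lift them here. x to the jaws, y left, z up as they lie. Plates upright at y = +-20 mm (46 mm over their outsides), 32 mm long, from the underside to 26 mm up; squeezed along y to the inner stops they are parallel, 26 mm outside. Squeezing opens the jaws.
- grip (a point): Seat of the neck between the jaws, 50.5 mm ahead of mid, 9 mm above the underside, same axes. Throat face 7.5 mm behind it, inward lips 8 mm ahead, jaw ends 13 mm ahead; jaws 18 mm high. They shut properly only with the neck within about 1 mm of the throat. Open, the lips are about 33 mm apart and clear the spout's head.
- tail (a point): Centre of the solid tail block of the tweezers, 78 mm behind point mid, 12 mm above the underside: 30 mm long (x), 16 mm wide (y), 24 mm high. Gripping it across y does not open the jaws.
- leaf_l (a joint): Left limb of the tweezers, rad: 0 shut, about 0.005 shut on the neck, 0.13 squeezed fully open. Sprung shut: each plate needs about 5 N to start and 11 N at the inner stop, which takes any further squeeze.
- leaf_r (a joint): Right limb: the same.
- pin (a joint): Plunger of the stop under the deck: 0 out, 0.008 m fully home; stays where pushed. The stop is set elsewhere along the track every time, unmeasured and unseen. The nose of the sled drawn to -x meets the plunger, pushes it 8 mm against about 4 N, then stops hard, with the cap's axis anywhere from tester x = -5 to +12 mm.
- jar_a: Bystander, leave alone: closed amber glass jar, 60 mm across, 85 mm high. Origin: centre of its underside.
- jar_b: Bystander, leave alone: second amber glass jar, the same. Origin: centre of its underside.
- spare_cap: Bystander, leave alone: loose white sport cap, 32 mm across, 33 mm high. Origin: centre of its underside.
- feeler: Bystander, leave alone: steel feeler gauge lying flat, 150 mm long. Origin: centre of its underside.
- grip_disc: Bystander, leave alone: orange silicone grip disc, 110 mm across, 4 mm thick. Origin: centre of its underside.
- ring_gauge: Bystander, leave alone: dark steel ring gauge, 48 mm across, 16 mm high. Origin: centre of its underside.
- weight: Bystander, leave alone: brass weight, 44 mm across, 40 mm high. Origin: centre of its underside.
- deck (a point): On the track's top, centre line, at tester x = -22 mm, 22 mm above the bench; same axes as the tester. From here to -x the top is a closed deck; to +x (97 mm) it has an open slot 32 mm wide along which the cap travels.
Not all that is in view belongs to the job. Of the things like the part that bears mid, leave any that is blue or pink; of the rest the smaller one is meant.

How it is judged:
On the way, in this order (a step that is already met when the one before it is completed fails the run):
1. the tweezers are squeezed open with their jaws around the spout's neck (value of joint each of leaf_l, leaf_r above 0.06 rad and distance between grip and spout below 0.01 m), for 0.1 s.
2. released, the tweezers grip the neck by themselves, fully home (value of joint each of leaf_l, leaf_r below 0.03 rad and horizontal distance between grip and spout below 0.004 m and distance between grip and spout below 0.008 m and contact force between the fingers and anything else below 0.2 N), for 0.2 s.
3. the sled, still held by the tweezers, has been drawn back until the plunger is fully home (value of joint each of leaf_l, leaf_r below 0.03 rad and horizontal distance between grip and spout below 0.004 m and distance between grip and spout below 0.008 m and value of joint pin above 0.007 m), for 0.2 s.
At the end, for the whole second after the job is handed in: Plunger in by over 7 of its 8 mm; sled at rest, cap axis below tester x = +18 mm; tweezers level within 0.1 rad, both limbs below 0.03 rad, site grip within 4 mm of the spout's axis seen from above and within 8 mm of site spout (all of step 3 and linear speed of sled below 0.01 m/s and angle between grip's own z axis and vertical below 0.1 rad and x of spout in the frame of tester below 0.018 m); the robot touches nothing.
It fails at once if the gripper or arm touches the sled or its cap (contact force between any of the arm, the fingers and sled above 0.5 N).
It fails at once if the tweezers press or pull on the spout with more than 20 N (contact force between tweezers and sled above 20 N).
It fails at once if something else on the bench is moved by more than 20 mm (distance of any of jar_a, jar_b, spare_cap, feeler, grip_disc, ring_gauge, weight from where it was at the start of the episode above 0.02 m).
It also fails if it takes over 50 s, if anything falls off the work surface, if the arm or the gripper's body presses on something with over 40 N, if the wrist force passes 120 N, or if a joint passes its speed limit or range.

## Robot

A 6-joint arm with a two-finger parallel gripper is mounted at the origin on the work surface. World frame = base frame: x ahead of the robot, y to its left, z up, the work surface at z = 0. Lengths are in m, angles in rad, forces in N, time in s.
With the tool pointing down it reaches from about 0.4 to 0.825 m from the base axis. Payload 7 kg.
Tool frame: the origin (TCP) lies midway between the tips of the shut fingers; the grasp point (between the pads) lies 19 mm behind it; z points along the fingers, x is the direction in which the jaws open and shut, and the axes are right-handed (so a half turn about z gives the same grasp; the last joint's range is limited). The gripper opens to 88 mm and grips with 3 to 60 N. Pads are 19 mm wide; open, the fingers measure 130 mm over their backs; the gripper's body (78 mm by 193 mm) begins 47 mm behind the grasp point.
Start: joints at [1.541, 0.359, 0.012, 0, -1.224, -0.288], TCP at [0.211, 0.641, 0.227] pointing down, gripper open.
Joint ranges: [-3.07, 3.07], [-1.43, 2.12], [-1.02, 1.25], [-3.03, 1.67], [-3.05, -0], [-3.03, 3.03]. Speed limits (rad/s): [2.39, 2.39, 3.01, 3.14, 3.14, 3.14].

## Interface

Orientations are given as [roll, pitch, yaw] about the fixed x, y, z axes, in that order (R = Rz(yaw) Ry(pitch) Rx(roll)).
In Python, from station import status, eyes, workorder gives the robot as it stands.
- The arm moves only by the shell command python3 -m jog 'ROWS' [OPENING] [FORCE]. ROWS is JSON, a list of rows, each a list of 6 numbers: the shift along the world's x, y, z in mm, then the turn, a rotation vector about the world's x, y, z in rad. A call has 1 to 12 rows; each row shifts and turns the pose as measured when the row begins; what a row does not reach is not made up. A row lasts 1/10 s, in which the tool goes at most 50 mm and 8.59 degrees, less where a joint would pass 70% of its speed; a pose out of reach is approached as far as the arm can. A call with a gripper value outside its range is refused whole. OPENING is the opening, from 0 (shut) to 1 (fully open), set as the call begins (- or left out, the last holds). The fingers move at their own pace and stop on an object; FORCE is the grip in N (left out, the last holds). Time passes only in rows, so rows that do not move let the fingers close. It gives the time, the measured TCP pose, the force and the opening at its end, in the units of the state.
- status.get_state(): the state, without advancing time (a new reading comes with each control period).
- eyes.grab_frame(name): name is "side" or "top" or "wrist"; returns the picture (400x640x3 uint8, blue, green, red); there is no depth.
- eyes.calibration(name): a dict with "camera_matrix" (3x3 intrinsics, pixels), "k1" (the pictures are not rectified: a ray, as slopes to the right and down, at radius r is drawn at 1 + k1 r^2 times it, then the intrinsics apply), "cam_to_world" (4x4, takes a point from camera to world coordinates); the wrist camera has in their place "hand_eye" (4x4, takes a point from camera to tool coordinates, whose origin is the TCP and whose axes are the tool frame's). Camera axes: x right, y up, looking along -z (the intrinsics and any distortion apply to the point x, -y, -z); pixel columns grow to the right and rows downward; lengths in m; the calibration is good to about 2 mm. A picture is of the moment at which its call begins: read the wrist's pose just before it. calibration takes no time and is no camera call.
- workorder.job_done(): hands the job in, once; it reports no verdict.
The state is a dict: "t": time; "q": joint angles; "qd": joint speeds; "joint_efforts": joint torques, N m; "eef_pos": TCP position; "ee_rot": TCP orientation; "force": force on the tool from outside, world axes, zero at the start; "moment": the same for the moment, N m; "width": finger opening in m.
Only numpy, scipy, OpenCV 4.12 (cv2) and the standard library are available. Lean on these libraries where they do the work, as an engineer would, in place of code of your own. Each camera call takes 0.05 s, during which the arm holds its last target. There are 200 camera calls.

## Working session

There is one attempt and no reset: what is moved stays moved. The work goes in short steps, Python scripts to look and compute and a shell command to move; the robot and the scene stay as the last step left them, time stands still between calls to the robot, and variables do not carry over. Pictures are saved under pics/ and viewed, about 8 in all and at most 12, crops included, and the job is handed in when it is done.

```bash
mkdir -p pics; ls
cat > h.py <<'E'
import numpy as np, cv2
from station import status, eyes, workorder
from scipy.spatial.transform import Rotation as R
def cam(name):
    c=eyes.calibration(name); K=np.array(c["camera_matrix"]); k1=c["k1"]
    if "cam_to_world" in c: T=np.array(c["cam_to_world"])
    else:
        s=status.get_state(); T=np.eye(4); T[:3,:3]=R.from_euler('xyz',s["ee_rot"]).as_matrix(); T[:3,3]=s["eef_pos"]
        T=T@np.array(c["hand_eye"])
    return K,k1,T
def ray(C,uv):
    K,k1,T=C
    u,v=cv2.undistortPoints(np.array([[uv]],float),K,np.array([k1,0,0,0.]),)[0,0]
    d=T[:3,:3]@np.array([u,-v,-1.]); return T[:3,3],d
def onz(C,uv,z):
    o,d=ray(C,uv); return o+d*(z-o[2])/d[2]
def proj(C,p):
    K,k1,T=C
    q=np.linalg.inv(T)@np.append(p,1); s=np.array([q[0],-q[1]])/-q[2]
    s=s*(1+k1*(s@s)); return K[:2,:2]@s+K[:2,2]
def two(C1,a,C2,b):
    o1,d1=ray(C1,a);o2,d2=ray(C2,b);d1/=np.linalg.norm(d1);d2/=np.linalg.norm(d2)
    A=np.array([d1,-d2]).T; t=np.linalg.lstsq(A,o2-o1,rcond=None)[0]
    p,q=o1+d1*t[0],o2+d2*t[1]; return (p+q)/2,np.linalg.norm(p-q)
E
python3 - <<'E'
from h import *
print(status.get_state())
a=eyes.grab_frame("top");b=eyes.grab_frame("side")
cv2.imwrite("pics/top0.png",a);cv2.imwrite("pics/side0.png",b)
for n in("top","side"): print(n,*[np.round(x,4).tolist() for x in cam(n)])
print({k:np.round(v,4).tolist() for k,v in eyes.calibration("wrist").items()})
E
```

```text
pics
{'t': 0.0, 'q': array([ 1.54108780e+00,  3.59399044e-01,  1.10589493e-02, -3.39433914e-04,
       -1.22408836e+00, -2.88090000e-01]), 'qd': array([ 0.00179571,  0.00083702,  0.00034802, -0.00232863,  0.00024541,
        0.00021958]), 'joint_efforts': array([-9.65349027e-04, -5.82712734e+01,  2.93055135e+01,  6.99697718e+00,
        6.87709486e-03, -1.58548964e-04]), 'eef_pos': array([0.21080461, 0.64072797, 0.22561679]), 'ee_rot': array([-3.14143483e+00, -1.65552894e-03, -1.88871059e+00]), 'force': array([ 0.05242998,  0.54998574, -0.44125395]), 'moment': array([-5.74418475e-05,  2.42064046e-02, -1.07594183e-02]), 'width': 0.0871858261021585}
top [[442.9892, 0.0, 325.964], [0.0, 442.9892, 201.0662], [0.0, 0.0, 1.0]] -0.0891 [[-0.0119, 0.9874, -0.1579, 0.3636], [-0.9999, -0.011, 0.0066, 0.0907], [0.0048, 0.158, 0.9874, 1.101], [0.0, 0.0, 0.0, 1.0]]
side [[404.7907, 0.0, 309.904], [0.0, 404.7907, 201.0645], [0.0, 0.0, 1.0]] -0.0031 [[0.7624, 0.3777, -0.5254, -0.1264], [-0.6471, 0.4453, -0.6189, -0.6356], [0.0002, 0.8118, 0.5839, 0.7704], [0.0, 0.0, 0.0, 1.0]]
{'camera_matrix': [[301.55, 0.0, 323.9161], [0.0, 301.55, 199.1725], [0.0, 0.0, 1.0]], 'k1': -0.0211, 'hand_eye': [[1.0, -0.0002, -0.0002, -0.0011], [-0.0003, -0.9538, -0.3004, -0.0818], [-0.0002, 0.3004, -0.9538, -0.1583], [0.0, 0.0, 0.0, 1.0]]}
```

View pics/top0.png

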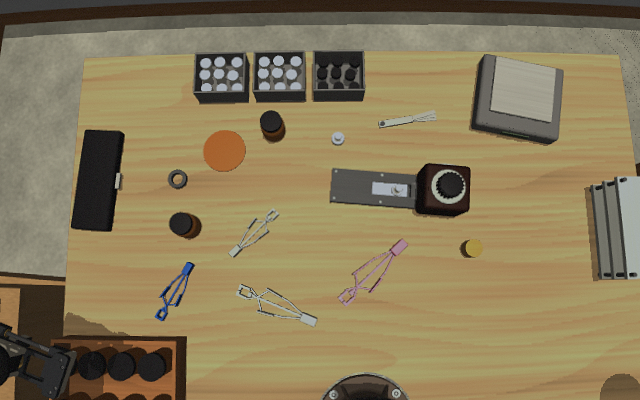

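View pics/side0.png

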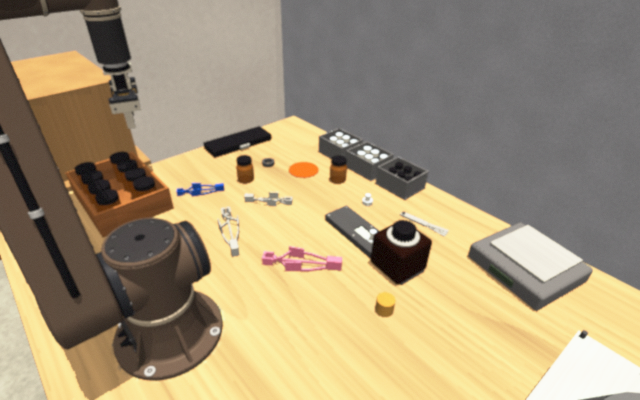

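Candidates (top view): blue (175,290) and pink (372,272) are excluded. Of the two steel ones, (254,233) and (277,305), the first looks smaller. I'll confirm with a crop and rough lengths.

Run:
```python
from h import *
a=cv2.imread("pics/top0.png"); C=cam("top")
x=np.hstack([cv2.resize(a[195:340,220:330],None,fx=3.6,fy=3.6,interpolation=3),cv2.resize(a[155:225,325:475],None,fx=2.6,fy=2.6,interpolation=3)[:0].reshape(0,0,3) if 0 else np.zeros((522,4,3),np.uint8)])
y=cv2.resize(a[150:230,322,None].repeat(1,1) if 0 else a[150:230,322:477],None,fx=2.5,fy=2.5,interpolation=3)
y=cv2.copyMakeBorder(y,0,x.shape[0]-y.shape[0],0,0,0)
cv2.imwrite("pics/crop.png",np.hstack([x,y]))
P=lambda u,v,z:np.round(onz(C,(u,v),z),4)
print("small",P(231,254,.02),P(276,212,.02),np.linalg.norm(P(231,254,.02)-P(276,212,.02)))
print("large",P(315,322,.02),P(238,289,.02),np.linalg.norm(P(315,322,.02)-P(238,289,.02)))
print("track corners",P(332,169,.022),P(331,201,.022),"spout",P(397,189,.05))
for n,u,v in(("jarA",271,122),("jarB",181,224),("disc",224,151),("ring",177,179),("cap",338,138)): print(n,P(u,v,.03))
```

```text
small [0.4085 0.3163 0.02  ] [0.5105 0.2069 0.02  ] 0.14957392820943094
large [0.2449 0.1131 0.02  ] [0.3242 0.298  0.02  ] 0.20118772328350454
track corners [0.617  0.0675 0.022 ] [0.5361 0.0711 0.022 ] spout [ 0.5593 -0.0886  0.05  ]
jarA [0.739  0.2202 0.03  ]
jarB [0.4819 0.4392 0.03  ]
disc [0.6647 0.3375 0.03  ]
ring [0.5946 0.4539 0.03  ]
cap [0.6948 0.0514 0.03  ]
```

View pics/crop.png

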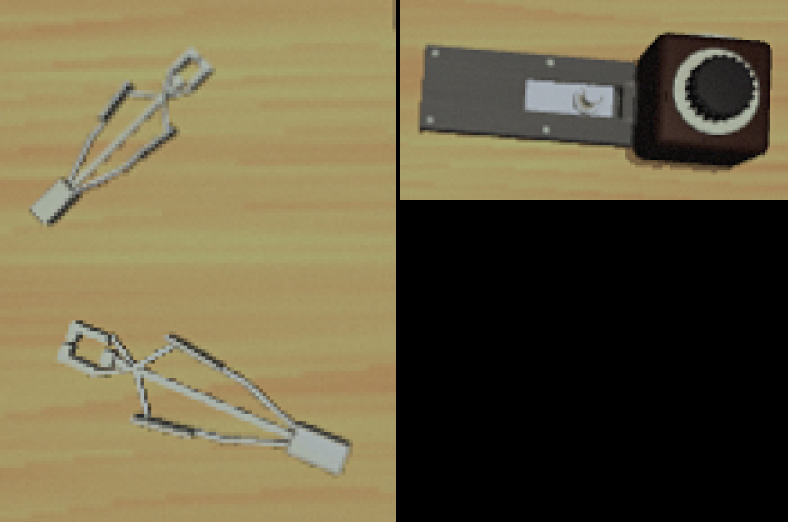

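The crop shows the intended tweezers at (254,233): steel, about 150 mm long (the other is about 200 mm). The tail is at the lower left (235,251) and the jaws at the upper right (272,215). Yaw is about -47° and mid is near (0.469, 0.251). I'm moving above it.

```bash
python3 -m jog '[[24,-36,0,0,0,-0.046],[24,-36,0,0,0,-0.046],[24,-36,0,0,0,-0.046],[24,-36,0,0,0,-0.046],[24,-36,0,0,0,-0.046],[24,-36,0,0,0,-0.046],[24,-36,0,0,0,-0.046],[24,-36,0,0,0,-0.046],[24,-36,0,0,0,-0.046],[24,-36,0,0,0,-0.046],[20,-30,0,0,0,-0.04],[0,0,0,0,0,0]]' 1
python3 - <<'E'
from h import *
s=status.get_state(); print(s["t"],s["eef_pos"],s["ee_rot"])
C=cam("wrist"); a=eyes.grab_frame("wrist"); cv2.imwrite("pics/w1.png",a); np.savez("w1.npz",T=C[2])
print([proj(C,p).round(0).tolist() for p in ([.469,.251,.02],[.4085,.3163,.02],[.5105,.2069,.02])])
E
```

```text
t: 1.3
eef_pos: [0.4745, 0.233, 0.2199]
ee_rot: [-3.14, -0.01, -2.406]
force: [0.2, -0.0, -0.5]
width: 0.0874
1.3 [0.47447291 0.23303297 0.21987654] [-3.14037166 -0.01002591 -2.40584595]
[[317.0, 188.0], [318.0, 253.0], [315.0, 138.0]]
```

View pics/w1.png

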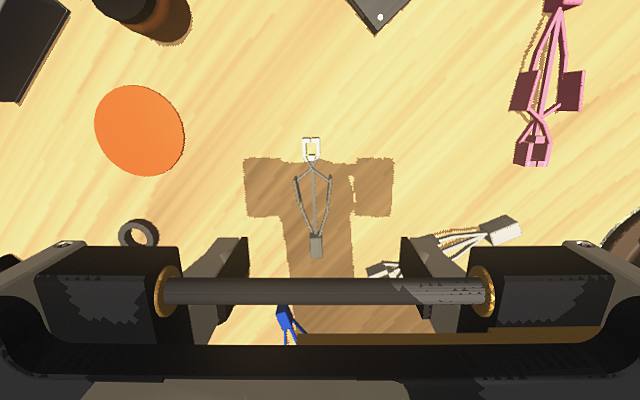

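The wrist view shows the tail at (316,247), plates at about (298,190) and (330,190), and the jaw end at (311,138). I'll convert these to world positions.

Run:
```python
from h import *
C=cam("wrist"); a=cv2.imread("pics/w1.png")
cv2.imwrite("pics/c1.png",cv2.resize(a[130:265,275:350],None,fx=4.4,fy=4.4,interpolation=3))
P=lambda u,v,z:onz(C,(u,v),z)
t,l,r,j=P(316,237,.024),P(297.5,190,.026),P(330,189,.026),P(311,138,.018)
d=j-t; print(t,l,r,j,np.hypot(*d[:2]),"(want ~156)",np.degrees(np.arctan2(d[1],d[0])),np.linalg.norm(l-r),(l+r)/2)
print("lr yaw",np.degrees(np.arctan2(*(l-r)[1::-1]))-90)
```

```text
[0.42635614 0.30018199 0.024     ] [0.48502303 0.26812676 0.026     ] [0.45663381 0.24079825 0.026     ] [0.51372939 0.21139725 0.018     ] 0.1245665058737472 (want ~156) -45.45907970674136 0.03940551860121093 [0.47082842 0.25446251 0.026     ]
lr yaw -46.090610494221316
```

View pics/c1.png

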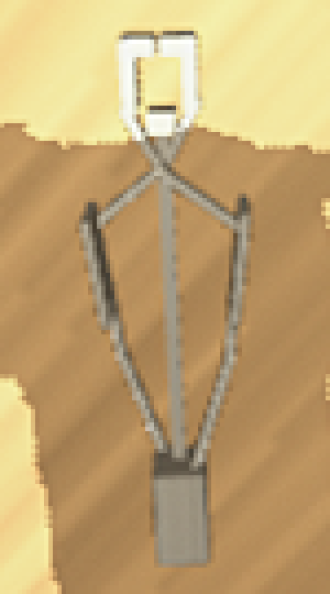

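Run:
```python
from h import *
C=cam("wrist"); P=lambda u,v,z:onz(C,(u,v),z)[:2]
f,b,j=P(316.3,236.8,.024),P(316.3,258,.024),P(311.1,138,.018)
d=(j-b)/np.linalg.norm(j-b); print("yaw",np.degrees(np.arctan2(d[1],d[0])),"len",np.linalg.norm(j-b),np.linalg.norm(f-b))
m=np.mean([f+63*d,b+93*d,j-63.5*d*1],0)if 0 else None
for q,o in((f,-.063),(b,-.093),(j,.0635)): print("mid",q-o*d)
s=status.get_state(); print(s["eef_pos"],np.degrees(s["ee_rot"]))
```

```text
yaw -45.894539825713416 len 0.15464531241915666 0.03037655366406108
mid [0.47010371 0.25447833]
mid [0.47073813 0.25558326]
mid [0.4694473  0.25691504]
[0.47391407 0.23416027 0.21988045] [-179.94915422   -0.55895378 -137.77827961]
```

```bash
python3 -m jog '[[-1,6,-35,0.003,-0.003,0.01],[-1,6,-35,0.003,-0.004,0.01],[-1,6,-35,0,0,0.01],[-1,3,-30,0,0,0],[0,0,-25,0,0,0],[0,0,0,0,0,0]]'; python3 -c "
from h import *
s=status.get_state(); print(s['eef_pos'],np.degrees(s['ee_rot']))"
```

```text
t: 1.95
eef_pos: [0.4681, 0.2589, 0.0558]
ee_rot: [-3.141, 0.004, -2.37]
force: [0.0, -0.5, 0.5]
width: 0.0879
[0.46814782 0.25887404 0.05581152] [-179.9541186     0.23833444 -135.77826627]
```

```bash
python3 -m jog '[[1,-2,-20,-0.001,0.001,0],[1,-1,-17,-0.001,0.002,0],[0,-0.5,-8,0,0,0],[0,0,-3,0,0,0],[0,0,0,0,0,0]]'; python3 -c "
from h import *
s=status.get_state(); print(s['eef_pos'],np.degrees(s['ee_rot']))"
```

```text
t: 2.45
eef_pos: [0.4712, 0.26, 0.0108]
ee_rot: [-3.141, 0.005, -2.364]
force: [0.8, 0.6, 0.9]
width: 0.0876
[0.47115416 0.25996572 0.0108352 ] [-179.9542709     0.28397384 -135.43834999]
```

```bash
python3 -m jog '[[-1,-4,-4,-0.001,0.002,-0.01],[0,-2,-3,0,0,0],[0,0,0,0,0,0]]'; python3 -c "
from h import *
s=status.get_state(); print(s['eef_pos'],np.degrees(s['ee_rot']))"
```

```text
t: 2.75
eef_pos: [0.471, 0.2548, 0.0057]
ee_rot: [3.142, 0.006, -2.374]
force: [0.2, -0.9, -0.0]
width: 0.0879
[0.4709504  0.25477157 0.00569076] [ 179.99563464    0.36897138 -136.02877889]
```

```bash
python3 -m jog '[[0,0,-3,-0.002,0.003,0],[0,0,0,0,0,0],[0,0,0,0,0,0],[0,0,0,0,0,0],[0,0,0,0,0,0],[0,0,0,0,0,0]]' 0.2 35; python3 -c "
from h import *
s=status.get_state(); print(s['eef_pos'],np.degrees(s['ee_rot']))"
```

```text
t: 3.35
eef_pos: [0.4714, 0.2549, 0.0031]
ee_rot: [3.141, 0.004, -2.374]
force: [-1.0, -1.0, -0.1]
width: 0.0449
[0.47138266 0.25485501 0.0030912 ] [ 179.95644514    0.2062752  -136.04484998]
```

```bash
python3 -m jog '[[0,0,0,0,0,0],[0,0,0,0,0,0],[0,0,0,0,0,0],[0,0,0,0,0,0],[0,0,0,0,0,0]]' 0.1 35; python3 -m jog '[[0,0,8,0,0,0],[0,0,20,0,0,0],[0,0,30,0,0,0],[0,0,30,0,0,0],[0,0,20,0,0,0],[0,0,0,0,0,0]]'; python3 -c "
from h import *
s=status.get_state(); print(s['t'],s['eef_pos'],np.degrees(s['ee_rot']))"
```

```text
t: 3.85
eef_pos: [0.4715, 0.255, 0.0032]
ee_rot: [3.141, 0.004, -2.374]
force: [0.9, -0.3, -0.2]
width: 0.0244
t: 4.45
eef_pos: [0.47, 0.2533, 0.1165]
ee_rot: [3.141, 0.0, -2.375]
force: [0.0, -0.3, -0.7]
width: 0.0246
4.45 [0.46998275 0.25332143 0.11645925] [ 1.79975870e+02  1.85081817e-02 -1.36056162e+02]
```

```bash
python3 -m jog '[[12,-28,0,0,0,-0.1],[12,-28,0,0,0,-0.1],[12,-28,0,0,0,-0.1],[12,-28,0,0,0,-0.1],[12,-28,0,0,0,-0.1],[12,-28,0,0,0,-0.1],[12,-28,0,0,0,-0.1],[10,-20,-10,0,0,-0.1],[0,0,0,0,0,0],[0,0,0,0,0,0]]'
python3 - <<'E'
from h import *
s=status.get_state(); print(s["t"],s["eef_pos"],np.degrees(s["ee_rot"]))
C=cam("wrist"); a=eyes.grab_frame("wrist"); cv2.imwrite("pics/w2.png",a); np.savez("w2.npz",T=C[2])
E
```

```text
t: 5.45
eef_pos: [0.5628, 0.0284, 0.1039]
ee_rot: [3.141, -0.003, 3.077]
force: [0.1, -0.4, -0.6]
width: 0.0243
5.45 [0.56282644 0.02844836 0.10389113] [ 1.79972351e+02 -1.71345387e-01  1.76289426e+02]
```

View pics/w2.png

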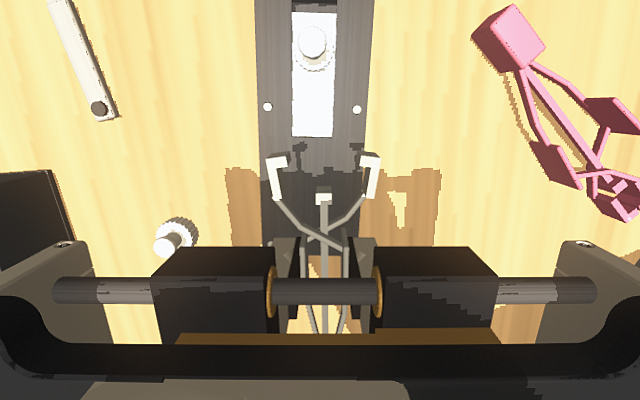

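Run:
```python
from h import *
a=cv2.imread("pics/w2.png").astype(int); K,k1,_=cam("wrist"); C=(K,k1,np.load("w2.npz")["T"])
P=lambda u,v,z:onz(C,(u,v),z)
g=a[:,:,2]  # red: wood bright, track dark
L=[];Rr=[]
for v in range(15,130,5):
    w=g[v]; l=[u for u in range(235,285) if w[u]<130 and w[u-2]>170][:1]; r=[u for u in range(345,395) if w[u]<130 and w[u+2]>170][-1:]
    if l: L.append(P(l[0]-.5,v,.022)[:2])
    if r: Rr.append(P(r[0]+.5,v,.022)[:2])
for n,X in(("L",L),("R",Rr)):
    X=np.array(X); p=np.polyfit(X[:,1],X[:,0],1); print(n,len(X),"x at y=-.03",np.polyval(p,-.03),"yaw",np.degrees(np.arctan2(-1,-p[0])),"res",np.abs(np.polyval(p,X[:,1])-X[:,0]).max())
sub=np.uint8(a[0:215,250:385]); cv2.imwrite("pics/c2.png",cv2.resize(sub,None,fx=2.75,fy=2.75,interpolation=2))
S=P(312,42,.05); print("spout",S)
for n,uv in(("jl",(282,165)),("jr",(369,165)),("th",(323,193))): print(n,P(*uv,.119))
```

```text
L 3 x at y=-.03 0.5948755674135704 yaw -83.54710954372442 res 0.00039658739833359213
R 7 x at y=-.03 0.5269009119744288 yaw -95.35921653452579 res 0.0002578133084196743
spout [ 0.56291368 -0.09063481  0.05      ]
jl [ 0.57987446 -0.0256811   0.119     ]
jr [ 0.53812062 -0.02296524  0.119     ]
th [ 0.56112245 -0.01039938  0.119     ]
```

View pics/c2.png

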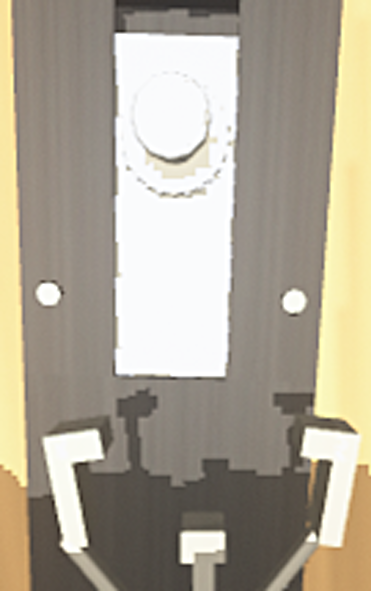

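```bash
python3 - <<'E'
from h import *
K,k1,_=cam("wrist"); C=(K,k1,np.load("w2.npz")["T"])
P=lambda c,z:onz(C,(250+c[0]/2.75,c[1]/2.75),z)[:2]
def yaw(a,b): d=b-a; return np.degrees(np.arctan2(d[1],d[0])).round(2)
tl=P((24,400),.022),P((14,0),.022); tr=P((322,320),.022),P((340,0),.022)
sl=P((116,373),.022),P((115,35),.022); sr=P((229,377),.022),P((238,38),.022)
print("track yaw",yaw(*tl),yaw(*tr),"slot",yaw(*sl),yaw(*sr),"screws",yaw(P((293,300),.022),P((48,293),.022))-90, np.linalg.norm(P((293,300),.022)-P((48,293),.022)))
S=P((171,115),.05);print("spout",S)
t=np.radians(-92.5);ex=np.array([np.cos(t),np.sin(t)]);ey=np.array([-ex[1],ex[0]])
for n,q in(("tl0",tl[0]),("tl1",tl[1]),("tr0",tr[0]),("tr1",tr[1]),("sl",sl[0]),("sl1",sl[1]),("sr",sr[0]),("sr1",sr[1])): print(n,(q-S)@ex,(q-S)@ey)
# jaws: outer front top corners, throat front top
z=.119
for n,c in(("jl outer front",(45,437)),("jr outer front",(357,437)),("lip l",(103,432)),("lip r",(302,432)),("throat",(202,533))): print(n,P(c,z))
s=np.load("w2.npz")
E
python3 -c "
from h import *
C=cam('top')
for u,v in((333,169),(331,202),(435,175.5),(414,207)): print(onz(C,(u,v),.022))"
```

```text
track yaw -95.76 -94.72 slot -95.23 -94.73 screws -95.3 0.06805526150347099
spout [ 0.56279025 -0.09073238]
tl0 -0.06832160398995993 0.04548812242691291
tl1 0.03251947505905375 0.0397448036123705
tr0 -0.04786509536861058 -0.03980508763736332
tr1 0.030791655435065932 -0.042849611817764637
sl -0.061271319199982174 0.018610405786988977
sl1 0.024000120647956466 0.014544667471476634
sr -0.06308574503494797 -0.013572440952619981
sr1 0.022655897324659474 -0.016911324464731876
jl outer front [ 0.58702499 -0.02910764]
jr outer front [ 0.53288887 -0.025587  ]
lip l [ 0.57687436 -0.02931379]
lip r [ 0.54242145 -0.0270741 ]
throat [ 0.5609255  -0.00996362]
[0.6170046  0.06496255 0.022     ]
[0.53364664 0.07110831 0.022     ]
[ 0.5979741 -0.190647   0.022    ]
[ 0.51882702 -0.13399037  0.022     ]
```

The jaws are open (lips about 34 mm apart), the throat is at (323,194), the spout head is at (312,42), and the track yaw is about -95.1°. I'll align sideways and go down almost to the deck.

```bash
python3 -m jog '[[4,-1,-18,0,0.001,-0.012],[4,0,-18,0,0.001,-0.013],[2,0,-18,0,0.001,0],[0,0,-12,0,0,0],[0,0,-6,0,0,0],[0,0,0,0,0,0]]'
python3 - <<'E'
from h import *
s=status.get_state(); print(s["t"],s["eef_pos"],np.degrees(s["ee_rot"]))
C=cam("wrist"); a=eyes.grab_frame("wrist"); cv2.imwrite("pics/w3.png",a); np.savez("w3.npz",T=C[2])
cv2.imwrite("pics/c3.png",cv2.resize(a[0:240,220:420],None,fx=2.5,fy=2.5,interpolation=2))
E
```

```text
t: 6.1
eef_pos: [0.5722, 0.0323, 0.0312]
ee_rot: [3.14, -0.004, 3.062]
force: [-0.1, -0.2, -0.4]
width: 0.0244
6.1 [0.57218119 0.03225767 0.0311724 ] [179.90561914  -0.21342427 175.45705835]
```

View pics/c3.png

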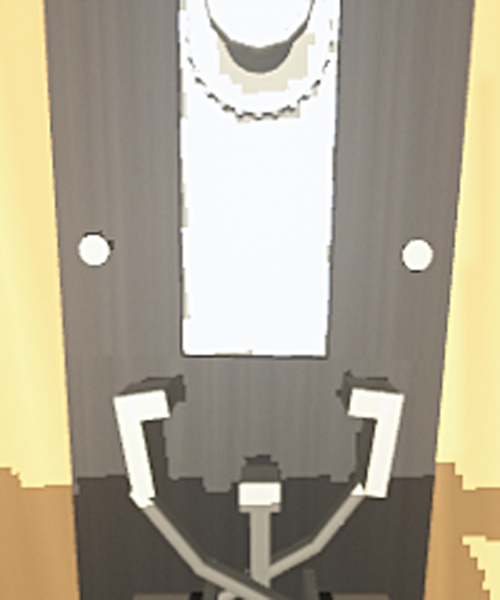

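Run:
```python
from h import *
K,k1,_=cam("wrist"); C=(K,k1,np.load("w3.npz")["T"])
P=lambda c,z:onz(C,(220+c[0]/2.5,c[1]/2.5),z)[:2]
t=np.radians(-95.1);ex=np.array([np.cos(t),np.sin(t)]);ey=np.array([-ex[1],ex[0]])
def yaw(a,b): d=b-a; return np.degrees(np.arctan2(d[1],d[0])).round(2)
tcp=status.get_state()["eef_pos"]
zj=tcp[2]-.003+.018
S=P((259,39),.022); S2=P((259,48),.05)
sl=P((183,355),.022),P((181,60),.022); sr=P((328,356),.022),P((336,60),.022)
print("yaws",yaw(*sl),yaw(*sr),"scr",yaw(P((417,255),.022),P((95,249),.022))-90)
print("S skirt",S,"head nearest edge->centre",S2+.0095*ex, "w2 0.5628 -0.0907")
S=(S+S2+.0095*ex)/2
print("slot centre lateral",[((a+b)/2-S)@ey for a,b in zip(sl,sr)])
for n,c in(("lipl",(168,391)),("lipr",(350,391)),("ol",(113,400)),("or",(404,397)),("throat",(259.5,483))):
    q=P(c,zj)-S; print(n,(q@ex).round(4),(q@ey).round(4),"from tcp",((P(c,zj)-tcp[:2])@ex).round(4),((P(c,zj)-tcp[:2])@ey).round(4))
l,r=P((113,400),zj),P((404,397),zj); print("tw yaw",yaw(r,l)-90)
```

```text
yaws -95.8 -94.61 scr -95.55
S skirt [ 0.56292519 -0.08999727] head nearest edge->centre [ 0.56279954 -0.09121801] w2 0.5628 -0.0907
slot centre lateral [np.float64(0.0001710489502025484), np.float64(6.69516225525558e-05)]
lipl -0.0662 0.0167 from tcp 0.0571 0.018
lipr -0.0659 -0.0179 from tcp 0.0574 -0.0166
ol -0.068 0.0273 from tcp 0.0553 0.0285
or -0.0669 -0.0282 from tcp 0.0564 -0.0269
throat -0.0843 -0.0008 from tcp 0.039 0.0004
tw yaw -93.97
```

```bash
python3 -m jog '[[1,0,-3,0,0.002,-0.012],[0,0,-2,0,0.002,0],[0,0,0,0,0,0]]'; python3 -m jog '[[-1,-10,0,0,0,0],[-1,-12,0,0,0,0],[-1,-12,0,0,0,0],[-1,-12,0,0,0,0],[-1,-8,0,0,0,0],[0,0,0,0,0,0]]'
python3 - <<'E'
from h import *
s=status.get_state(); print(s["eef_pos"],np.degrees(s["ee_rot"]),s["force"])
t=np.radians(-95.2);ex=np.array([np.cos(t),np.sin(t)]);ey=np.array([-ex[1],ex[0]])
d=s["eef_pos"][:2]-np.array([.56285,-.0906]); print("throat rel S",d@ex+.039,d@ey+.0004+.039*(np.radians(180+s["ee_rot"][2]*0)*0))
E
```

```text
t: 6.45
eef_pos: [0.5747, 0.033, 0.0284]
ee_rot: [3.139, -0.004, 3.05]
force: [-1.1, 0.6, 0.1]
width: 0.0244
t: 7.05
eef_pos: [0.5693, -0.0267, 0.0293]
ee_rot: [3.138, -0.003, 3.049]
force: [0.5, 0.4, -1.2]
width: 0.0245
[ 0.56927004 -0.0266957   0.02930655] [179.81274011  -0.18116669 174.70166095] [ 0.48118335  0.43563607 -1.15153703]
throat rel S -0.025223159323542278 0.001001803188475626
```

```bash
python3 -m jog '[[-0.5,0,-3,0.002,0.001,0],[-0.5,-4,-1.5,0,0,0],[-0.5,-5,-0.5,0,0,0],[0,0,0,0,0,0]]'; python3 -c "
from h import *
s=status.get_state(); print(s['eef_pos'],np.degrees(s['ee_rot']),s['force'])"
```

```text
t: 7.45
eef_pos: [0.5698, -0.0352, 0.0253]
ee_rot: [3.135, -0.0, 3.05]
force: [0.5, -0.8, 0.5]
width: 0.0245
[ 0.5698181  -0.03517005  0.02534608] [ 1.7961314e+02 -2.7757319e-02  1.7476503e+02] [ 0.50427114 -0.7603218   0.54782455]
```

```bash
python3 -m jog '[[-2,-2,0.5,-0.004,0,0],[-1,-2,0,-0.003,0,0],[-0.2,-2,0,0,0,0],[0,0,0,0,0,0]]'; python3 -c "
from h import *
s=status.get_state(); print(s['eef_pos'],np.degrees(s['ee_rot']),s['force'])
t=np.radians(-95.2);ex=np.array([np.cos(t),np.sin(t)]);ey=np.array([-ex[1],ex[0]])
d=s['eef_pos'][:2]-np.array([.56285,-.0906]); print(d@ex+.039,d@ey)
C=cam('wrist'); a=eyes.grab_frame('wrist'); cv2.imwrite('pics/w4.png',a)
cv2.imwrite('pics/c4.png',cv2.resize(a[0:240,220:420],None,fx=2.5,fy=2.5,interpolation=2))"
```

```text
t: 7.85
eef_pos: [0.5658, -0.0412, 0.0252]
ee_rot: [-3.14, -0.001, 3.051]
force: [0.2, -0.6, 0.8]
width: 0.0247
[ 0.56575128 -0.04122372  0.02517786] [-1.79930052e+02 -6.00222434e-02  1.74810754e+02] [ 0.21141133 -0.60562433  0.77601926]
-0.010436015202177434 -0.0015857645698787886
```

View pics/c4.png

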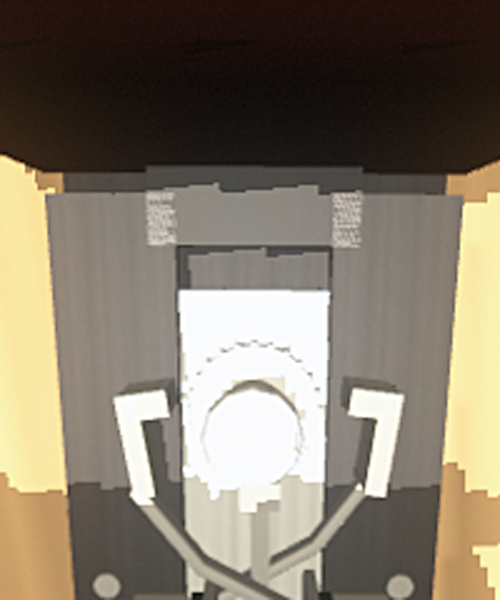

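Jaws are around the spout: head centre at (251,435) in the crop, jaw axis at 259, so it is about 1.4 mm off to the right. I'll correct that, then creep forward until the throat touches.

```bash
python3 -m jog '[[1.3,-1,0,0.001,0,0],[-0.1,-1,0,0,0,0],[0,0,0,0,0,0]]'; python3 -c "
from h import *
s=status.get_state(); print(s['eef_pos'],np.degrees(s['ee_rot']),s['force'])
t=np.radians(-95.2);ex=np.array([np.cos(t),np.sin(t)]);ey=np.array([-ex[1],ex[0]])
d=s['eef_pos'][:2]-np.array([.56285,-.0906]); print(d@ex+.039,d@ey)"
python3 -m jog '[[-0.1,-1,0,0,0,0],[-0.1,-1,0,0,0,0],[-0.1,-1,0,0,0,0]]';python3 -m jog '[[-0.1,-1,0,0,0,0],[-0.1,-1,0,0,0,0]]'
python3 -c "
from h import *
s=status.get_state(); print(s['eef_pos'],np.degrees(s['ee_rot']),s['force'])
t=np.radians(-95.2);ex=np.array([np.cos(t),np.sin(t)]);ey=np.array([-ex[1],ex[0]])
d=s['eef_pos'][:2]-np.array([.56285,-.0906]); print(d@ex+.039,d@ey)"
```

```text
t: 8.2
eef_pos: [0.5671, -0.0432, 0.0252]
ee_rot: [-3.142, -0.001, 3.051]
force: [-2.0, -0.9, 0.6]
width: 0.0246
[ 0.56712315 -0.04319612  0.02518811] [-1.79997993e+02 -7.00381481e-02  1.74818054e+02] [-1.95434662 -0.85760776  0.64240927]
-0.008596067885937787 -4.077401941103301e-05
t: 8.5
eef_pos: [0.567, -0.0462, 0.0252]
ee_rot: [3.141, -0.001, 3.051]
force: [-0.0, 0.7, 0.3]
width: 0.0247
t: 8.7
eef_pos: [0.5669, -0.0483, 0.0252]
ee_rot: [3.141, -0.001, 3.051]
force: [0.3, 1.7, -0.1]
width: 0.0246
[ 0.56693751 -0.04825976  0.02519139] [ 1.79979467e+02 -3.74901235e-02  1.74822745e+02] [ 0.30070416  1.66513278 -0.05606703]
-0.003536450600605187 0.0002332841551547305
```

```bash
python3 -m jog '[[-0.1,-1,0,0,0,0],[-0.1,-1,0,0,0,0]]'; python3 -m jog '[[-0.1,-1,0,0,0,0]]'; python3 -m jog '[[0,0,0,0,0,0],[0,0,0,0,0,0]]'
python3 -c "
from h import *
C=cam('wrist'); a=eyes.grab_frame('wrist'); cv2.imwrite('pics/c5.png',cv2.resize(a[0:240,220:420],None,fx=2.5,fy=2.5,interpolation=2))"
```

```text
t: 8.9
eef_pos: [0.5667, -0.0504, 0.0252]
ee_rot: [3.141, -0.001, 3.051]
force: [0.1, 0.5, -0.1]
width: 0.0247
t: 9.0
eef_pos: [0.5666, -0.0515, 0.0252]
ee_rot: [3.141, -0.001, 3.051]
force: [0.9, 0.2, 0.2]
width: 0.0244
t: 9.2
eef_pos: [0.5666, -0.0517, 0.0252]
ee_rot: [3.141, -0.001, 3.051]
force: [-0.9, 1.4, 0.1]
width: 0.0244
```

View pics/c5.png

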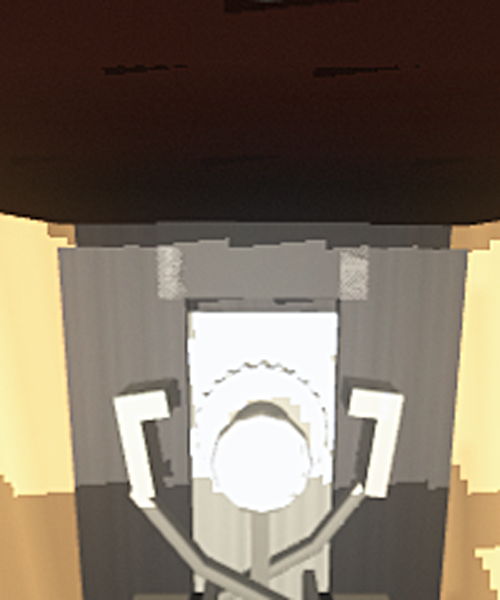

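Contact confirmed: the sled moved about 6 mm toward the wall, and the head (261,462) is centred on the jaw axis. I'll let go now.

```bash
python3 -m jog '[[0,0,0,0,0,0],[0,0,0,0,0,0],[0,0,0,0,0,0],[0,0,0,0,0,0],[0,0,0,0,0,0]]' 0.8; python3 -m jog '[[0,0,0,0,0,0],[0,0,0,0,0,0],[0,0,0,0,0,0],[0,0,5,0,0,0],[0,0,15,0,0,0],[0,0,30,0,0,0],[0,0,20,0,0,0],[0,0,0,0,0,0]]'
python3 -c "
from h import *
s=status.get_state(); print(s['eef_pos'],np.degrees(s['ee_rot']),s['force'])
C=cam('wrist');np.savez('w6.npz',T=C[2]); a=eyes.grab_frame('wrist'); cv2.imwrite('pics/w6.png',a); cv2.imwrite('pics/c6.png',cv2.resize(a[0:300,220:420],None,fx=2,fy=2,interpolation=2))"
```

```text
t: 9.75
eef_pos: [0.5663, -0.0518, 0.0252]
ee_rot: [3.142, -0.001, 3.051]
force: [0.7, -0.1, 0.5]
width: 0.059
t: 10.55
eef_pos: [0.5657, -0.0522, 0.0981]
ee_rot: [-3.141, -0.003, 3.051]
force: [0.8, 0.2, -0.3]
width: 0.0701
[ 0.56566273 -0.0522227   0.09810838] [-1.79939446e+02 -1.64799728e-01  1.74828942e+02] [ 0.78715575  0.17887893 -0.34288848]
```

View pics/c6.png

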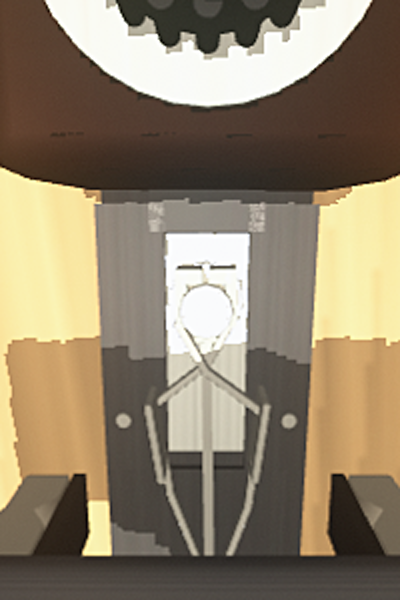

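The tweezers are shut around the neck below the head (205,308), and the jaw ends meet ahead of it at (206,267). Next I'll locate the tail from the axis.

Run:
```python
from h import *
K,k1,_=cam("wrist"); C=(K,k1,np.load("w6.npz")["T"])
P=lambda c,z:onz(C,(220+c[0]/2,c[1]/2),z)[:2]
h=P((206,308),.05); print("head",h, "jaw meet",P((206,267),.040))
a,b=P((206,372),.034),P((208.5,553),.034); d=a-b; print("stem yaw",np.degrees(np.arctan2(d[1],d[0])),a,b)
l,r=P((155,435),.048),P((261,435),.048); print("plates",l,r,(l+r)/2,np.linalg.norm(l-r))
for S in(h,np.array([.5624,-.0978])):
  for y in(-94.5,-95.2,-96): t=np.radians(y); print(y,S-.1285*np.array([np.cos(t),np.sin(t)]))
```

```text
head [ 0.56212247 -0.10034603] jaw meet [ 0.56095529 -0.11320954]
stem yaw -94.44240461923943 [ 0.56457661 -0.07349736] [0.57068104 0.0050765 ]
plates [ 0.58517652 -0.05495868] [ 0.54617356 -0.05140357] [ 0.56567504 -0.05318112] 0.03916464314245853
-94.5 [0.57220446 0.02775785]
-95.2 [0.57376875 0.02762512]
-96 [0.57555437 0.02745004]
-94.5 [0.57248199 0.03030388]
-95.2 [0.57404629 0.03017115]
-96 [0.57583191 0.02999606]
```

```bash
python3 -m jog '[[1.5,15,0,0,0,0],[2,20,0,0,0,0],[2,20,0,0,0,0],[2,20,0,0,0,0],[0,6,-10,0,0,0],[0,0,-15,0,0,0],[0,0,0,0,0,0]]' 0.6 10; python3 -c "
from h import *
s=status.get_state(); print(s['eef_pos'],np.degrees(s['ee_rot']),s['force'])"
```

```text
t: 11.3
eef_pos: [0.5695, 0.0339, 0.066]
ee_rot: [-3.139, -0.01, 3.05]
force: [0.5, 0.6, -0.3]
width: 0.0527
[0.56953906 0.03387969 0.0659897 ] [-179.83998239   -0.58626062  174.73642047] [ 0.46402959  0.55342114 -0.29841412]
```

```bash
python3 -m jog '[[2,-3,-15,0,-0.005,0],[1.5,-3,-13,0,-0.004,0],[0.5,-1,-8,0,0,0],[0,0,-3,0,0,0],[0,0,0,0,0,0]]'; python3 -c "
from h import *
s=status.get_state(); print(s['eef_pos'],np.degrees(s['ee_rot']),s['force'])"
```

```text
t: 11.8
eef_pos: [0.5724, 0.026, 0.0242]
ee_rot: [-3.138, -0.005, 3.049]
force: [0.5, -0.6, 0.5]
width: 0.0525
[0.57238432 0.02595183 0.0242053 ] [-179.77344544   -0.25848533  174.72318546] [ 0.47440105 -0.56587177  0.54349239]
```

```bash
python3 -m jog '[[0.5,2,1,0,-0.002,0],[0,0,0,0,0,0],[0,0,0,0,0,0],[0,0,0,0,0,0],[0,0,0,0,0,0],[0,0,0,0,0,0],[0,0,0,0,0,0],[0,0,0,0,0,0]]' 0.05 10; python3 -c "
from h import *
s=status.get_state(); print(s['eef_pos'],np.degrees(s['ee_rot']),s['force'],s['moment'])"
```

```text
t: 12.6
eef_pos: [0.5741, 0.0287, 0.0276]
ee_rot: [-3.139, 0.001, 3.05]
force: [-0.1, 0.8, -1.2]
width: 0.0159
[0.57405848 0.02871503 0.02756042] [-1.79865165e+02  3.58526300e-02  1.74740051e+02] [-0.07513423  0.75289887 -1.1600571 ] [ 0.1559561  -0.05558109  0.02450161]
```

```bash
python3 -m jog '[[0.1,1,0,0,0,0],[0.2,2,0,0,0,0],[0.2,2,0,0,0,0],[0.2,2,0,0,0,0]]'; python3 -m jog '[[0.2,2,0,0,0,0],[0.2,2,0,0,0,0],[0.2,2,0,0,0,0],[0.2,2,0,0,0,0]]'; python3 -m jog '[[0.2,2,0,0,0,0],[0.1,1,0,0,0,0]]'
```

```text
t: 13.0
eef_pos: [0.5745, 0.0356, 0.0275]
ee_rot: [-3.139, -0.0, 3.049]
force: [1.0, -1.2, -0.3]
width: 0.016
t: 13.4
eef_pos: [0.5754, 0.0444, 0.0275]
ee_rot: [-3.138, -0.0, 3.05]
force: [-0.3, -1.3, 0.4]
width: 0.0156
t: 13.6
eef_pos: [0.5758, 0.0478, 0.0275]
ee_rot: [-3.138, -0.0, 3.05]
force: [-0.4, -1.6, -0.2]
width: 0.016
```

```bash
for i in 1 2 3 4 5 6; do python3 -m jog '[[0.1,1,0,0,0,0],[0.1,1,0,0,0,0]]' | egrep 'eef_pos|force' | tr '\n' ' '; echo; done
```

```text
eef_pos: [0.5759, 0.05, 0.0275] force: [-0.0, -2.0, 0.0] 
eef_pos: [0.5762, 0.0521, 0.0275] force: [-1.1, -2.1, 0.2] 
eef_pos: [0.5763, 0.0542, 0.0275] force: [-0.1, -1.0, 0.3] 
eef_pos: [0.5766, 0.0564, 0.0275] force: [0.5, -1.0, -0.0] 
eef_pos: [0.5768, 0.0586, 0.0275] force: [-0.5, -1.9, 0.7] 
eef_pos: [0.577, 0.0607, 0.0275] force: [0.1, -1.6, 0.7]
```

```bash
for i in 1 2 3 4; do python3 -m jog '[[0.1,1,0,0,0,0],[0.1,1,0,0,0,0]]' | egrep 'eef_pos|force' | tr '\n' ' '; echo; done
```

```text
eef_pos: [0.5772, 0.0629, 0.0275] force: [0.3, -1.3, 0.2] 
eef_pos: [0.5774, 0.0651, 0.0275] force: [0.0, -0.5, 0.5] 
eef_pos: [0.5776, 0.0672, 0.0275] force: [-0.3, -3.4, 1.2] 
eef_pos: [0.5775, 0.0687, 0.0275] force: [-0.3, -3.9, 0.3]
```

```bash
for i in 1 2 3; do python3 -m jog '[[0.1,1,0,0,0,0],[0.1,0.7,0,0,0,0]]' | egrep 'eef_pos|force' | tr '\n' ' '; echo; done
```

```text
eef_pos: [0.5773, 0.0695, 0.0275] force: [0.3, -5.6, 1.8] 
eef_pos: [0.5771, 0.0702, 0.0275] force: [0.1, -5.0, 1.3] 
eef_pos: [0.577, 0.071, 0.0275] force: [0.8, -5.6, 0.6]
```

```bash
for i in 1 2 3; do python3 -m jog '[[0.4,1.2,0,0,0,0],[0.4,1,0,0,0,0]]' | egrep 'eef_pos|force' | tr '\n' ' '; echo; done
```

```text
eef_pos: [0.5773, 0.072, 0.0275] force: [-0.3, -6.3, 1.1] 
eef_pos: [0.5774, 0.073, 0.0274] force: [0.7, -5.6, 1.7] 
eef_pos: [0.5775, 0.0738, 0.0274] force: [-0.2, -5.8, 2.0]
```

```bash
for i in 1 2 3; do python3 -m jog '[[0.3,1.2,0,0,0,0],[0.3,1,0,0,0,0]]' | egrep 'eef_pos|force' | tr '\n' ' '; echo; done
python3 - <<'E'
from h import *
s=status.get_state(); print(s['width'],s['moment'])
a=eyes.grab_frame("wrist"); C=cam("wrist"); np.savez("w7.npz",T=C[2]); cv2.imwrite("pics/c7.png",cv2.resize(a[0:300,220:420],None,fx=2,fy=2,interpolation=2))
# jaws-to-TCP check: predicted pixel of spout if tail grasp unchanged since closing
t=np.radians(-95.2);ex=np.array([np.cos(t),np.sin(t)])
p=s["eef_pos"][:2]+.128*ex; print(p,proj(C,[*p,.05]))
E
```

```text
eef_pos: [0.5775, 0.0746, 0.0274] force: [-0.5, -5.9, 0.7] 
eef_pos: [0.5775, 0.0754, 0.0274] force: [-0.9, -5.2, 1.5] 
eef_pos: [0.5775, 0.0761, 0.0274] force: [0.1, -6.3, 1.5] 
0.015911787913446877 [-2.13384905 -0.2058912   0.05940826]
[ 0.56592481 -0.05133495] [324.58073554 -21.49594304]
```

Force is flat at about 6 N beyond the expected end, so the pads may be slipping at 10 N grip. I'll grip harder and pull gently; a hard stop should raise the force.

```bash
python3 -m jog '[[0,0,0,0,0,0],[0,0,0,0,0,0],[0,0,0,0,0,0]]' 0.05 30 | egrep 'eef_pos|force'| tr '\n' ' '; echo; for i in 1 2 3 4; do python3 -m jog '[[0.1,1,0,0,0,0],[0.1,1,0,0,0,0]]' | egrep 'eef_pos|force' | tr '\n' ' '; echo; done
```

```text
eef_pos: [0.5775, 0.0761, 0.0274] force: [-0.6, -3.0, 0.9] 
eef_pos: [0.5773, 0.0771, 0.0274] force: [1.4, -9.4, 1.5] 
eef_pos: [0.5772, 0.0771, 0.0274] force: [1.3, -9.8, 0.6] 
eef_pos: [0.5772, 0.0771, 0.0274] force: [1.8, -8.8, -0.6] 
eef_pos: [0.5772, 0.0771, 0.0274] force: [2.0, -8.3, 1.4]
```

It's stalled at 9 N with no motion, which is the hard stop. I'll relax, release and retreat upward, then check.

```bash
python3 -m jog '[[0,0,0,0,0,0],[0,0,0,0,0,0],[0,0,0,0,0,0]]' - 10| egrep 'eef_pos|force'| tr '\n' ' '; python3 -m jog '[[0,0,0,0,0,0],[0,0,0,0,0,0],[0,0,0,0,0,0],[0,0,0,0,0,0],[0,0,0,0,0,0],[0,0,0,0,0,0],[0,0,5,0,0,0],[0,0,15,0,0,0],[0,0,25,0,0,0],[0,0,20,0,0,0],[0,-10,0,0,0,0],[0,0,0,0,0,0]]' 0.6
python3 - <<'E'
from h import *
s=status.get_state(); print(s["t"],s["eef_pos"])
C=cam("wrist"); np.savez("w8.npz",T=C[2]); a=eyes.grab_frame("wrist")
cv2.imwrite("pics/c8.png",cv2.resize(a[0:300,170:470],None,fx=2,fy=2,interpolation=2))
E
```

```text
eef_pos: [0.5773, 0.0769, 0.0274] force: [0.2, -3.9, 1.1] t: 20.05
eef_pos: [0.5775, 0.0686, 0.0955]
ee_rot: [-3.113, -0.014, 3.049]
force: [-0.3, -0.4, -1.1]
width: 0.0531
20.05 [0.57750026 0.068615   0.09551746]
```

View pics/c8.png

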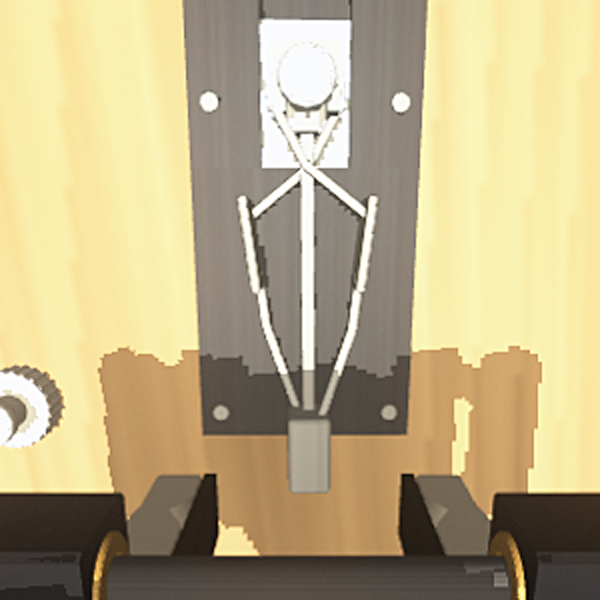

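The tweezers lie flat, limbs shut, still clamped on the neck: head (307,74), tail (309,455), track end at row 435. Now a numeric check of the cap position and grip.

Run:
```python
from h import *
K,k1,_=cam("wrist"); C=(K,k1,np.load("w8.npz")["T"])
P=lambda c,z:onz(C,(170+c[0]/2,c[1]/2),z)[:2]
t=np.radians(-95.2);ex=np.array([np.cos(t),np.sin(t)]);ey=np.array([-ex[1],ex[0]])
S=P((307,74),.05); e=(P((205,435),.022)+P((407,434),.022))/2; sl=P((305,167),.022)
print("S",S,"cap x from end",(S-e)@ex-.125,"from slot",(S-sl)@ex-.022)
for n,c,z,w in(("throat face",(306,116),.040,-7.5),("tail front",(310,420),.046,-113.5),("tail rear",(310,491),.046,-143.5)): q=P(c,z)-S; print(n,(q@ex*1e3).round(1),"want",w,"lat",(q@ey*1e3).round(1))
```

```text
S [ 0.56617843 -0.05299355] cap x from end 0.0028521193739301787 from slot 0.0026675061235410732
throat face -10.4 want -7.5 lat 0.2
tail front -113.8 want -113.5 lat -1.0
tail rear -142.1 want -143.5 lat -0.9
```

```bash
python3 -c "
from h import *
print(workorder.job_done())"
```

```text
the job is handed in; nothing more can be done
None
```

I handed the job in at about 20 s of robot time. The plunger can't be seen, so "fully home" rests on force and travel, and no verdict was reported.

**What I did:**
- I took the smaller steel tweezers, squeezed them open and slid them along the deck until the throat touched the spout. The sled then moved about 6 mm toward the wall with under 2 N.
- I let go, and a picture showed the tweezers shut on the neck by themselves.
- I then drew the sled back by the tail and released it.

**What the last checks showed:**
- **Plunger:** The plunger load of about 6 N began after roughly 37 mm of draw. The pull then stalled without moving at 8–10 N, which I read as the hard stop.
- **Sled position:** The cap's axis measured at tester x ≈ +3 mm, inside the −5 to +12 mm range.
- **Tweezers:** The limbs looked shut, and the tweezers were still clamped on the neck. The tail was within about 1.5 mm of where a proper grip should put it.
- **Gripper:** It was raised clear of everything.

**What disagreed or was uncertain:**
- At 10 N grip the pads seemed to slip on the tail near the end, because the force stayed flat past the expected stop. I regripped at 30 N to finish.
- In the last view the throat read 10.4 mm behind the spout instead of 7.5 mm. I put that down to a poor view of the throat edge, since the tail position agreed.
- I viewed all 12 allowed pictures, against the planned 8.

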